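# Hang the template back on the gauge rail

### The arm

A 6-joint arm with a two-finger parallel gripper is mounted at the origin on a cart in front of the work surface, level with it; the furniture and walls round the work are solid. World frame = base frame: x ahead of the robot, y to its left, z up, the work surface at z = 0. Lengths are in m, angles in rad, forces in N, time in s.
With the tool pointing down it reaches from about 0.275 to 0.75 m from the base axis. Payload 10.2 kg.
Tool frame: the origin (TCP) lies midway between the tips of the shut fingers; the grasp point (between the pads) lies arm.grip_point_offset behind it (arm.grip_point_offset is the distance from the TCP to the grasp point, in m); z points along the fingers, y is the line along which they close (so a half turn about z gives the same grasp; the last joint's range is limited). The gripper opens to 85 mm and grips with 20 to 120 N. Pads are 22 mm wide; open, the fingers measure 114 mm over their backs; the gripper's body (76 mm by 85 mm) begins 54 mm behind the grasp point. The pads swing forward as they close: fully open they stand 13 mm farther back than shut.
Start: joints at [-0.223, 0.313, 1.498, -0, 1.331, -0.223], TCP at [0.525, -0, 0.231] pointing down, gripper open.
Joint ranges: [-2.94, 2.94], [-0.97, 2.17], [0.19, 2.56], [-1.23, 4.37], [0.02, 3.11], [-2.88, 2.88]. Speed limits (rad/s): [2.39, 2.39, 3.01, 3.14, 3.14, 3.14].

### API

Orientations are given as a unit quaternion [w, x, y, z].
In Python, from plant import arm gives the robot as it stands. The module is installed in compiled form; this text tells all that it offers.
- The arm moves only by the shell command python3 -m jog 'ROWS'. ROWS is JSON, a list of rows, each a list of 5 numbers: the shift along the tool's x, y, z in cm, then the turn about the tool's z in rad, then the closure, from 0 (fully open) to 1 (shut). A call has 1 to 10 rows; each row is the pose to reach, as a shift and turn from the pose commanded when the call began, along the tool's axes at that moment; what a row does not reach only later rows make up. A row lasts 1/12 s, in which the tool goes at most 41.7 mm and 7.16 degrees, less where a joint would pass 70% of its speed; a pose out of reach is approached as far as the arm can. A call with a gripper value outside its range is refused whole. The fingers move at their own pace and stop on an object; the grip force is fixed at half the most. Time passes only in rows, so rows that repeat a pose let the fingers close. It gives the time, the measured TCP pose, the force, the opening and the grip force at its end, in the units of the state.
- arm.read_state(): the state, without advancing time (a new reading comes with each control period).
- arm.get_image(name): name is "scene" or "side" or "wrist"; returns the picture (480x640x3 uint8, red, green, blue); there is no depth.
- arm.calibration(name): a dict with "fx", "fy", "cx", "cy" (pixels), "D" ([k1, k2, p1, p2, k3] as OpenCV has them; the pictures are not rectified), "xyz" and "attitude" of the camera in the world; the wrist camera has in their place "T_tool_cam" (4x4, takes a point from camera to tool coordinates, whose origin is the TCP and whose axes are the flange's). Camera axes: x right, y down, z forward; pixel columns grow to the right and rows downward; lengths in m; the calibration is good to about 2 mm. A picture is of the moment at which its call begins: read the wrist's pose just before it. calibration takes no time and is no camera call.
- arm.job_done(): hands the job in; it is judged then, once.
Trained networks look in the newest picture that a camera, given by its name, has taken for a name from the list of things; names that differ only in an ending like _2 or _b are one class to them, and where a whole thing is asked for, a point or a joint stands for the part that bears it (a point fixed in the world has none). Each returns a list of dicts, best first, with "p" (0 to 1); they miss things now and then, are a little off and sometimes report something else, mostly with a low value. They report only what shows in the picture. A call takes as long as a camera call. They do not tell look-alikes from the thing itself.
- arm.outline_of(camera, thing): "pixels" (480x640 bool, what is visible of it).
- arm.place_of(camera, thing): "point" ([x, y, z] in m, in world coordinates, good to about 4 mm: a listed point, or the origin of a listed thing).
The state is a dict: "t": time; "qpos": joint angles; "dq": joint speeds; "tau": joint torques, N m; "position": TCP position; "tcp_rot": TCP orientation; "ft_force": force on the tool from outside, world axes, zero at the start; "moment": the same for the moment, N m; "grip_width": opening from 0.0 (shut) to 1.0 (fully open); "grip_force": force on a finger pad.
Only numpy, scipy, OpenCV 4.12 (cv2) and the standard library are available. Lean on these libraries where they do the work, as an engineer would, in place of code of your own. Each camera call takes 0.05 s, during which the arm holds its last target. There are 200 camera calls.

### The job

Draw the red-handled steel template up out of its wooden block, lower it from above into the gap between the two templates hanging on the rail, and leave it hanging with its hook fully home in the notch of the brass saddle. The saddle is clamped somewhere near the middle: rest the hook lightly on it and feel along for the notch, never forcing it down. Leave the neighbours hanging in their notches and do not shove them.

Things in the scene. Friction and masses are not known exactly. Their poses are not given: they have to be found in the camera images.
- template_grip (a point): centre of the red handle of the loose template to be hung: 24 (x) x 18 (y) x 34 mm (z), upright on top of its hook, whose bar lies 35 mm lower. Axes: x across the hook from blade to back tongue, y along the blade's width, z up. The template weighs 0.1 to 0.2 kg and hangs in balance.
- template: same template; origin on the axis of its hook bar (round, 8 mm, along x), 35 mm under the handle's centre. Hook: upside-down U, 23.5 mm wide inside. Steel blade in front, x = -14.5, 5 mm thick: 24 mm wide at z = -10 to -39, 17 mm wide to z = -72. Back tongue x = +14.5, 6 mm thick, 16 mm wide, to z = -40. Same axes.
- block: fixed wooden block, 80 x 90 x 47 mm, origin at the centre of its underside; the template's blade stands in its slot, 32 mm deep, with about 1 mm play, and is drawn straight up
- stand: fixed gauge rail on a blue base (90 x 210 x 12 mm); origin at the centre of the underside. The rail runs along y above x = 0, 14 mm thick; posts at y = +-95 mm, tops at z = 100 mm. A template hangs with its axes parallel to the stand's (blade on the -x side): bar axis at z = 104 mm when home in a notch. Over 25 N on the rail spoils it.
- rail_mid (a point): point at the stand's x = y = 0, z = 108 mm, the height of the brass saddle's flat top (60 mm long in y). Notch in the saddle's centre: 8 mm deep, 9.5 mm wide. The saddle is clamped within 13 mm either side of this point along y, NOT reported. It is sprung: preload 3 N, then gives 3 N per mm, up to 4 mm.
- left_gauge: loose neighbour with yellow handle, hanging in a fixed notch at y = +54 or -54 mm of the stand; origin on its hook bar's axis (z = 104 mm); blade 52 mm wide, so the gap between the neighbours' blades is 56 mm; handle as the red one (top 52 mm above the bar's axis)
- right_gauge: loose neighbour template with blue handle, the same sizes, hanging in the other fixed notch
There are look-alikes about, which are no part of the job. What is shaped like the template but orange is not meant.

How it is judged:
By the outcome, as a careful person would: the job done as asked, in the order asked, and still so for the second after the job is handed in, with the robot touching nothing.
It also fails if it takes over 72 s, if anything falls off the work surface, if the arm or the gripper's body presses on something with over 40 N, if the wrist force passes 120 N, or if a joint passes its speed limit or range.

## Working session

There is one attempt and no reset: what is moved stays moved. The work goes in short steps, Python scripts to look and compute and a shell command to move; the robot and the scene stay as the last step left them, time stands still between calls to the robot, and variables do not carry over. Pictures are saved under pics/ and viewed, at most 12 in all, crops included, and the job is handed in when it is done.

```bash
mkdir -p pics
cat > h.py <<'E'
from plant import arm
import numpy as np, cv2
from scipy.spatial.transform import Rotation as R
def rot(q): return R.from_quat([q[1],q[2],q[3],q[0]])
def snap(n,f):
    im=arm.get_image(n); cv2.imwrite('pics/'+f,im[:,:,::-1]); return im
E
python3 - <<'E'
from h import *
s=arm.read_state(); print(s, arm.grip_point_offset)
a=snap('scene','s0.png'); b=snap('side','d0.png')
for c in ('scene','side'):
    print(c,{k:v for k,v in arm.calibration(c).items()})
    for t in ('template_grip','template','block','stand','rail_mid','left_gauge','right_gauge'):
        print(t,[(np.round(r['p'],2),np.round(r['point'],4)) for r in arm.place_of(c,t)])
print(arm.calibration('wrist')['T_tool_cam'])
E
```

```text
{'t': 0.0, 'qpos': array([-2.23362644e-01,  3.13443239e-01,  1.49843416e+00, -2.55014710e-06,
        1.33099464e+00, -2.23430630e-01]), 'dq': array([ 4.06770115e-04, -3.29635163e-04,  1.53664917e-03, -1.07438060e-04,
       -2.80534924e-03,  6.05708813e-05]), 'tau': array([-5.78409599e-04, -4.12261176e+01, -2.59742296e+01, -3.58453699e-04,
        4.11797926e-03, -1.23038126e-05]), 'position': array([5.24745128e-01, 6.46921561e-05, 2.30739633e-01]), 'tcp_rot': array([-5.40643406e-04,  7.07082385e-01,  7.07130887e-01, -3.41928974e-04]), 'ft_force': array([-0.37180885, -0.75007349,  0.28932562]), 'moment': array([-0.02931442,  0.00996005, -0.03270347]), 'grip_force': 0.0, 'grip_width': 0.9977469482302374} 0.0187
scene {'fx': 616.55101365329, 'fy': 616.55101365329, 'cx': 325.5480240189697, 'cy': 234.7435362530642, 'D': array([0.02512432, 0.        , 0.        , 0.        , 0.        ]), 'xyz': array([-0.31034254, -1.03653928,  1.03369793]), 'attitude': array([-0.44067672,  0.84485259, -0.26759855,  0.1428956 ])}
template_grip [(np.float64(0.73), array([ 0.3094, -0.2635,  0.0065])), (np
[... 1320 characters left out ...]
0.0024]))]
stand [(np.float64(0.84), array([ 0.4719,  0.2494, -0.0025]))]
rail_mid [(np.float64(0.85), array([0.4662, 0.2507, 0.1097])), (np.float64(0.53), array([ 0.5765, -0.0525,  0.0038])), (np.float64(0.42), array([0.4893, 0.1994, 0.1045]))]
left_gauge [(np.float64(0.74), array([0.4873, 0.1986, 0.1052])), (np.float64(0.5), array([ 0.5797, -0.0534,  0.0022]))]
right_gauge [(np.float64(0.82), array([0.4576, 0.3023, 0.1041]))]
[[ 6.39980634e-04 -9.48668343e-01 -3.16271979e-01  8.01999099e-02]
 [ 9.99999740e-01  7.11936129e-04 -1.11963127e-04 -6.17267304e-04]
 [ 3.31381323e-04 -3.16271825e-01  9.48668553e-01 -1.42396130e-01]
 [ 0.00000000e+00  0.00000000e+00  0.00000000e+00  1.00000000e+00]]
```

View pics/s0.png

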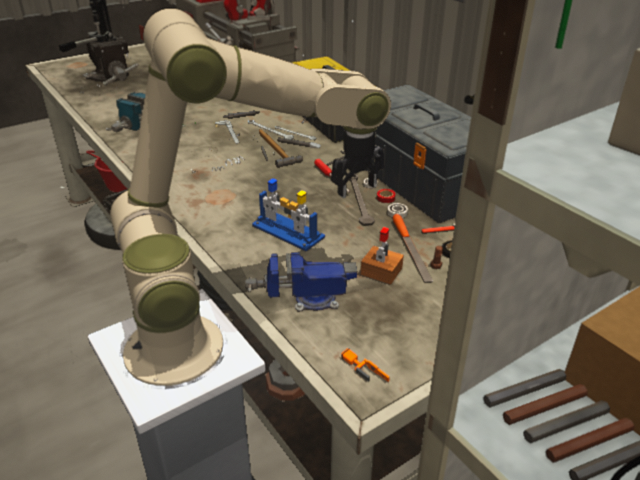

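View pics/d0.png

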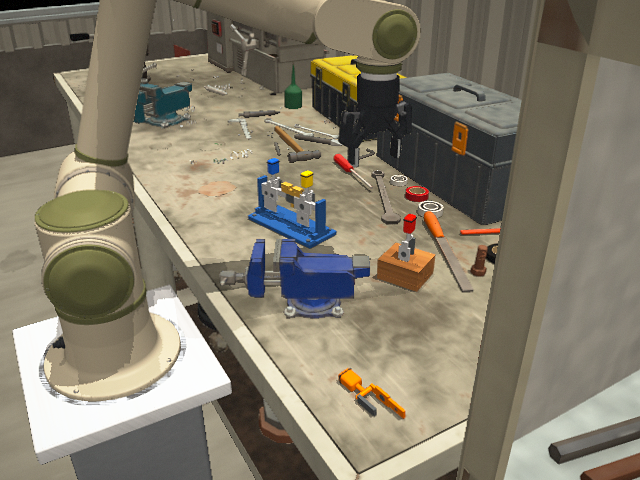

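Candidates for the template, in scene-view pixels:
- The red handle in the wooden block at (384,235) fits the description.
- The orange look-alike lying flat at (350,357)–(385,375) does not.
- The yellow (302,196) and blue (272,185) handles are the hanging neighbours.

I choose the red one and check it in a wrist view.

Run:
```python
from h import *
a=snap('wrist','w0.png')
print(arm.calibration('wrist'))
for t in ('template_grip','template','block','stand','rail_mid','left_gauge','right_gauge'):
    print(t,[(np.round(r['p'],2),np.round(r['point'],4)) for r in arm.place_of('wrist',t)])
```

```text
{'fx': 372.0955449873825, 'fy': 372.0955449873825, 'cx': 319.84054293393615, 'cy': 242.4625093832313, 'D': array([0.00909286, 0.        , 0.        , 0.        , 0.        ]), 'T_tool_cam': array([[ 6.39980924e-04, -9.48668343e-01, -3.16271979e-01,
         8.01999101e-02],
       [ 9.99999740e-01,  7.11936333e-04, -1.11962823e-04,
        -6.17267599e-04],
       [ 3.31381099e-04, -3.16271826e-01,  9.48668552e-01,
        -1.42396130e-01],
       [ 0.00000000e+00,  0.00000000e+00,  0.00000000e+00,
         1.00000000e+00]])}
template_grip [(np.float64(0.59), array([ 0.5817, -0.0515,  0.1224]))]
template [(np.float64(0.81), array([ 0.5733, -0.0498,  0.0894]))]
block [(np.float64(0.86), array([ 0.5761, -0.0538,  0.0013]))]
stand []
rail_mid []
left_gauge []
right_gauge []
```

View pics/w0.png

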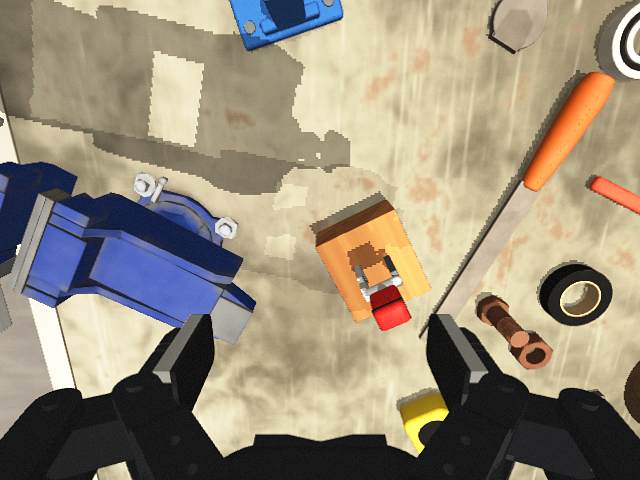

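The wrist view shows the red handle at (390,308) on the block, whose top spans about (316,246) to (431,291). The vise is to its left and the stand's end is at (288,15). I'll zoom in for the yaw.

Run:
```python
import cv2
a=cv2.imread('pics/w0.png')[190:340,300:450]
cv2.imwrite('pics/w0c.png',cv2.resize(a,(600,600),interpolation=cv2.INTER_CUBIC))
```

```text
(no output)
```

View pics/w0c.png

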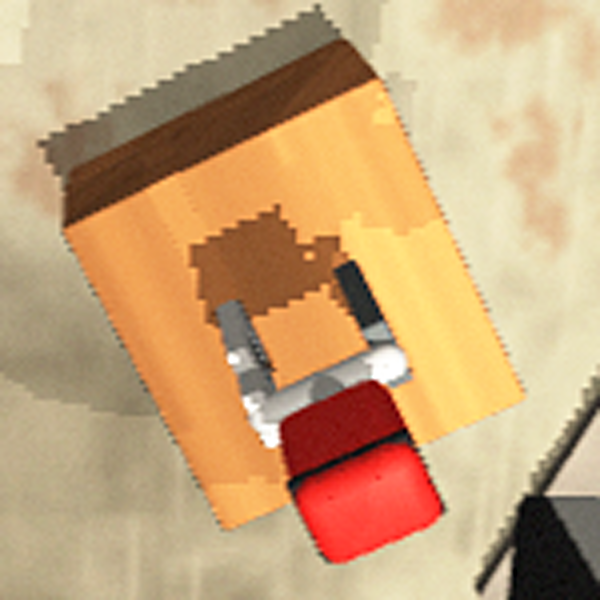

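```bash
cat >> h.py <<'E'
def campose(n,s=None):
    c=arm.calibration(n)
    if n=='wrist':
        T=c['T_tool_cam']; Rt=rot(s['tcp_rot']).as_matrix(); return Rt@T[:3,:3], Rt@T[:3,3]+s['position'],c
    return rot(c['attitude']).as_matrix(), c['xyz'],c
def K(c): return np.array([[c['fx'],0,c['cx']],[0,c['fy'],c['cy']],[0,0,1]])
def unproj(n,uv,z,s=None):
    Rc,p,c=campose(n,s); q=cv2.undistortPoints(np.array(uv,float).reshape(-1,1,2),K(c),c['D'])[:,0]
    d=np.c_[q,np.ones(len(q))]@Rc.T; return p+d*((z-p[2])/d[:,2])[:,None]
def proj(n,P,s=None):
    Rc,p,c=campose(n,s); Q=(np.atleast_2d(P)-p)@Rc
    return cv2.projectPoints(Q,np.zeros(3),np.zeros(3),K(c),c['D'])[0][:,0]
E
python3 - <<'E'
from h import *
s=arm.read_state()
b=unproj('wrist',[(316.3,246.3),(396.3,209.5),(431.3,289.5),(357,322.5)],.047,s)
print(b.round(4),b.mean(0))
for i in range(4):
    d=b[(i+1)%4]-b[i]; print(np.linalg.norm(d),np.degrees(np.arctan2(d[1],d[0])))
h=unproj('wrist',np.array([(298,484),(412,442),(443,510),(335,562)])/4+[300,190],.139,s);print(h.round(4),h.mean(0))
im=cv2.imread('pics/w0.png')
for i in range(4):
    d=h[(i+1)%4]-h[i]; print(np.linalg.norm(d),np.degrees(np.arctan2(d[1],d[0])))
# legs/bar test
for yaw in (24,204):
  Rz=R.from_euler('z',yaw,degrees=True)
  for nm,p in dict(bladeTopL=(-.017,.012,-.01),bladeTopR=(-.017,-.012,-.01),bladeLoL=(-.017,.012,-.039),bladeLoR=(-.017,-.012,-.039),tongL=(.0175,.008,-.04),tongR=(.0175,-.008,-.04)).items():
    print(yaw,nm,((proj('wrist',Rz.apply(p)+[h.mean(0)[0],h.mean(0)[1],.087],s)[0]-[300,190])*4).round())
E
```

```text
[[ 0.521  -0.0325  0.047 ]
 [ 0.593   0.0025  0.047 ]
 [ 0.6319 -0.0765  0.047 ]
 [ 0.5614 -0.1128  0.047 ]] [ 0.57684701 -0.05482144  0.047     ]
0.08003345716064977 25.955253624893672
0.08810552040611856 -63.78192954749172
0.07929945855083811 -152.7875645865959
0.0898518919920137 116.69320228300856
[[ 0.5631 -0.0492  0.139 ]
 [ 0.5826 -0.0409  0.139 ]
 [ 0.5891 -0.0543  0.139 ]
 [ 0.5705 -0.065   0.139 ]] [ 0.57632479 -0.05234797  0.139     ]
0.021256701670242316 22.950071175402524
0.014914518755100248 -64.32636227172263
0.02144661724058315 -150.32670691282786
0.01742124199590788 115.14184693753307
24 bladeTopL [225. 340.]
24 bladeTopR [266. 431.]
24 bladeLoL [214. 290.]
24 bladeLoR [252. 376.]
24 tongL [357. 247.]
24 tongR [381. 306.]
204 bladeTopL [411. 374.]
204 bladeTopR [373. 280.]
204 bladeLoL [385. 322.]
204 bladeLoR [350. 235.]
204 tongL [243. 361.]
204 tongR [218. 304.]
```

Run:
```python
from h import *
import itertools
s=arm.read_state(); im=cv2.imread('pics/w0.png')[225:305,345:415]
out=[]
def box(x,y,z): return [np.array(p) for p in itertools.product(x,y,z)]
for yaw in (None,26.3,206.3):
  a=cv2.resize(im,(700//2*1-90,0) if 0 else (266,304),interpolation=cv2.INTER_CUBIC) if 0 else cv2.resize(im,None,fx=3.7,fy=5*.74,interpolation=cv2.INTER_CUBIC)
  if yaw:
    Rz=R.from_euler('z',yaw,degrees=True)
    for B,c in ((box((-.017,-.012),(-.012,.012),(-.039,-.010)),(0,255,0)),(box((.0115,.0175),(-.008,.008),(-.04,0)),(255,0,255))):
      P=(proj('wrist',Rz.apply(B)+[.5765,-.053,.087],s)-[345,225])*3.7
      for i in range(8):
        for j in range(i):
          if bin(i^j).count('1')==1: cv2.line(a,tuple(int(v) for v in P[i]),tuple(int(v) for v in P[j]),c,1)
  out.append(a)
cv2.imwrite('pics/ov.png',np.hstack(out))
```

```text
(no output)
```

View pics/ov.png

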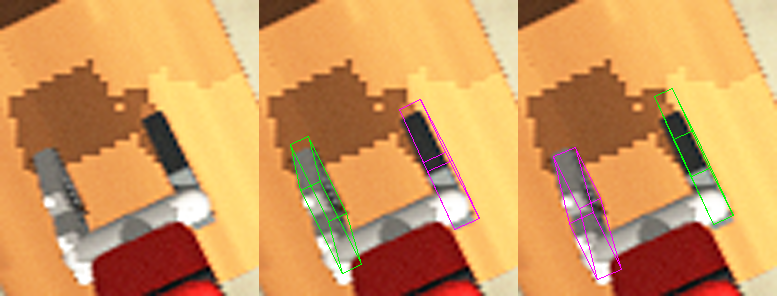

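The left overlay (yaw 26.3°, light blade on the left, dark tongue on the right) fits with only a uniform shift. The 206° overlay misses on one side. Next I'll hover above the handle, turned by −0.459 rad.

```bash
python3 -m jog '[[-1.3,1.3,1.2,-0.115,0],[-2.6,2.6,2.4,-0.23,0],[-3.9,3.9,3.6,-0.345,0],[-5.2,5.2,4.8,-0.459,0],[-5.2,5.2,6,-0.459,0],[-5.2,5.2,6,-0.459,0]]'
python3 - <<'E'
from h import *
s=arm.read_state(); snap('wrist','w1.png'); print(s['position'],rot(s['tcp_rot']).as_matrix().round(3))
for t in ('template_grip','template','block'):
    print(t,[(np.round(r['p'],2),np.round(r['point'],4)) for r in arm.place_of('wrist',t)])
o=arm.outline_of('wrist','template_grip')
im=cv2.imread('pics/w1.png'); hsv=cv2.cvtColor(im,cv2.COLOR_BGR2HSV)
m=((hsv[...,0]<6)|(hsv[...,0]>174))&(hsv[...,1]>180)&(hsv[...,2]>60)
bright=m&(hsv[...,2]>190)
for mm in (m,bright):
    n,l,st,ce=cv2.connectedComponentsWithStats(mm.astype(np.uint8)); k=1+np.argmax(st[1:,4]); print(st[k],ce[k])
    r=cv2.minAreaRect(np.argwhere(l==k)[:,::-1].astype(np.float32)); print(r)
    print(unproj('wrist',cv2.boxPoints(r),.139,s).round(4), unproj('wrist',[r[0]],.139,s))
E
```

```text
t: 1.7
position: [0.5763, -0.0523, 0.1686]
tcp_rot: [-0.002, 0.528, 0.849, -0.001]
ft_force: [0.3, 0.6, 0.3]
grip_width: 0.999
grip_force: 0.0
[ 0.57628115 -0.05234969  0.16864634] [[-0.442  0.897 -0.004]
 [ 0.897  0.442  0.001]
 [ 0.003 -0.003 -1.   ]]
template_grip [(np.float64(0.95), array([ 0.5805, -0.0533,  0.1199]))]
template [(np.float64(0.69), array([ 0.5734, -0.0499,  0.0876]))]
block [(np.float64(0.96), array([ 0.577 , -0.0559,  0.0011]))]
[ 297  270   46   33 1405] [319.89822064 286.28896797]
((319.5, 286.0), (32.0, 45.0), 90.0)
[[ 0.5611 -0.05    0.139 ]
 [ 0.5812 -0.04    0.139 ]
 [ 0.5894 -0.0558  0.139 ]
 [ 0.5687 -0.0661  0.139 ]] [[ 0.57503615 -0.05286893  0.139     ]]
[ 298  274   45   29 1209] [320.01157982 288.20264682]
((320.0, 288.0), (28.0, 44.0), 90.0)
[[ 0.5625 -0.0517  0.139 ]
 [ 0.5822 -0.0419  0.139 ]
 [ 0.5894 -0.0558  0.139 ]
 [ 0.5691 -0.0659  0.139 ]] [[ 0.57575608 -0.05375378  0.139     ]]
```

View pics/w1.png

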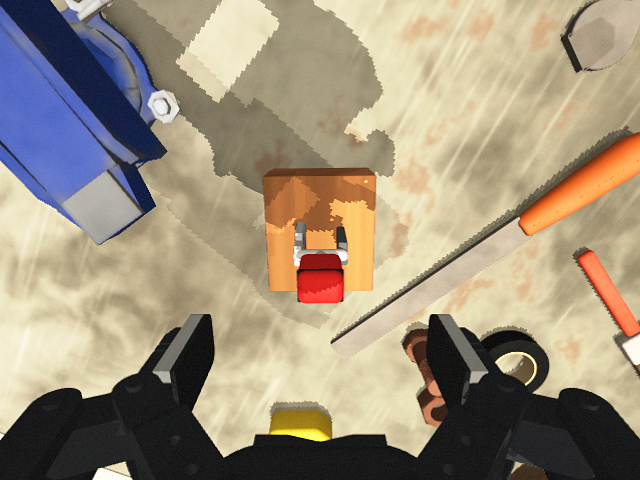

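The picture shows the red handle centred between the fingers at (320,288) and square to them. I'll descend 6.3 cm and close.

```bash
python3 -m jog '[[-0.1,0,2,0,0],[-0.1,0,4,0,0],[-0.1,0,5.4,0,0],[-0.1,0,6.2,0,0],[-0.1,0,6.3,0,0],[-0.1,0,6.3,0,0.3],[-0.1,0,6.3,0,0.5],[-0.1,0,6.3,0,0.6],[-0.1,0,6.3,0,0.7],[-0.1,0,6.3,0,0.8]]'
```

```text
t: 2.78
position: [0.5776, -0.0529, 0.1088]
tcp_rot: [0.0, 0.528, 0.849, 0.0]
ft_force: [-1.5, -0.6, 1.5]
grip_width: 0.297
grip_force: 1.2
```

```bash
python3 -m jog '[[0,0,0,0,0.9],[0,0,0,0,1],[0,0,0,0,1],[0,0,0,0,1]]'; python3 -c "
from h import *
s=arm.read_state();print(s['ft_force'],s['moment'])"
```

```text
t: 3.12
position: [0.5776, -0.053, 0.1088]
tcp_rot: [0.0, 0.528, 0.849, 0.0]
ft_force: [-2.2, 0.5, 5.5]
grip_width: 0.268
grip_force: 58.8
[-2.21325027  0.5100829   5.48005928] [-0.02740482  0.25465255 -0.01936494]
```

```bash
python3 -m jog '[[0,0,-0.5,0,1],[0,0,-1.5,0,1],[0,0,-3,0,1],[0,0,-5,0,1],[0,0,-8,0,1],[0,0,-11.5,0,1],[0,0,-15,0,1],[0,0,-16.5,0,1],[0,0,-16.5,0,1]]'
python3 - <<'E'
from h import *
s=arm.read_state();print(s['ft_force'],s['moment'],s['position'],s['grip_width'])
M=rot(s['tcp_rot']).as_matrix()
b=np.array([.4722,.2510,s['position'][2]])
# look-from pose: stand ahead of the tool; standoff -> move only to y' offset
yaw=np.degrees(np.arctan2(M[1,1],M[0,1]));print('yaw',yaw)
u=np.array([-np.sin(np.radians(16)),np.cos(np.radians(16)),0])
for d in (0,.10): print(d,(M.T@(b-u*d-s['position'])*100).round(2))
E
```

```text
t: 3.87
position: [0.5784, -0.0531, 0.2778]
tcp_rot: [0.004, 0.528, 0.849, 0.001]
ft_force: [-0.0, 0.0, -2.2]
grip_width: 0.275
grip_force: 59.3
[-0.03455629  0.00250172 -2.22948296] [-0.01415191 -0.01609778  0.0755808 ] [ 0.57844545 -0.05310027  0.27781954] 0.27492144557207826
yaw 26.3066826915151
0 [31.97  3.95 -0.14]
0.1 [22.13  2.16 -0.1 ]
```

```bash
python3 -m jog '[[2,0.2,0,0.02,1],[5,0.5,0,0.04,1],[8,0.8,0,0.07,1],[11,1.1,0,0.1,1],[14,1.4,0,0.13,1],[17,1.7,0,0.15,1],[20,2,0,0.17,1],[22,2.2,0,0.18,1],[22,2.2,0,0.18,1],[22,2.2,0,0.18,1]]'
python3 - <<'E'
from h import *
s=arm.read_state(); snap('wrist','w2.png'); print(s['position'],rot(s['tcp_rot']).as_matrix().round(3),s['ft_force'])
for c in ('wrist','side'):
  if c=='side': snap(c,'d2.png')
  for t in ('stand','rail_mid','left_gauge','right_gauge','template'):
    print(c,t,[(np.round(r['p'],2),np.round(r['point'],4)) for r in arm.place_of(c,t)])
E
```

```text
t: 4.7
position: [0.499, 0.1546, 0.2722]
tcp_rot: [-0.001, 0.601, 0.799, -0.001]
ft_force: [0.6, -0.9, -1.7]
grip_width: 0.271
grip_force: 59.1
[0.49901961 0.1546403  0.27216444] [[-0.277  0.961 -0.002]
 [ 0.961  0.277 -0.   ]
 [ 0.    -0.002 -1.   ]] [ 0.59277725 -0.94774061 -1.74950304]
wrist stand [(np.float64(0.67), array([0.4714, 0.2469, 0.0012]))]
wrist rail_mid [(np.float64(0.76), array([0.4719, 0.249 , 0.1118]))]
wrist left_gauge [(np.float64(0.63), array([0.4872, 0.1974, 0.1076]))]
wrist right_gauge [(np.float64(0.55), array([0.4585, 0.3029, 0.1   ]))]
wrist template [(np.float64(0.68), array([0.499 , 0.1553, 0.2526]))]
side stand [(np.float64(0.8), array([ 0.4695,  0.2474, -0.0027]))]
side rail_mid [(np.float64(0.96), array([0.4688, 0.2529, 0.1097])), (np.float64(0.59), array([ 4.742e-01,  2.495e-01, -4.000e-04]))]
side left_gauge [(np.float64(0.79), array([0.4864, 0.2008, 0.1079]))]
side right_gauge [(np.float64(0.82), array([0.4601, 0.3007, 0.1055]))]
side template [(np.float64(0.67), array([ 0.3134, -0.297 ,  0.0086])), (np.float64(0.58), array([0.4998, 0.1548, 0.25  ]))]
```

View pics/w2.png

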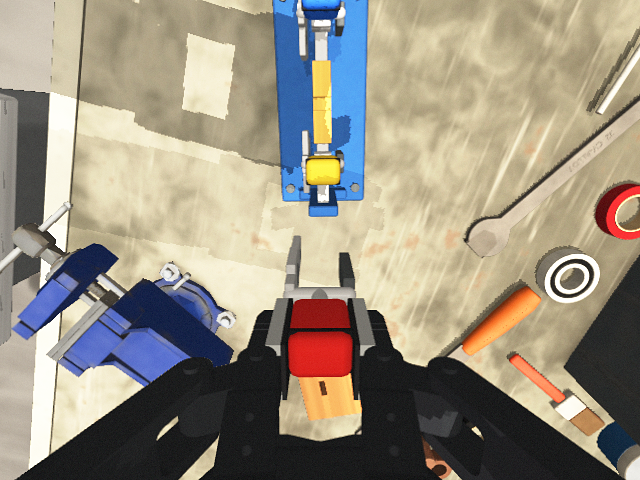

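The picture shows the template held square with its blade on the left, as on the neighbours. The brass saddle runs from (321,60) to (323,142), with a notch line near (322,97). I'll zoom in on it.

Run:
```python
from h import *
s=arm.read_state()
im=cv2.imread('pics/w2.png'); hsv=cv2.cvtColor(im,cv2.COLOR_BGR2HSV)
for r in range(52,150,3): print(r, im[r,322].tolist(), end='; ')
print()
# yaw of base edges & rail axis
print(unproj('wrist',[(277,0),(283,195),(367,0),(364,200)],.012,s).round(4))
P=unproj('wrist',[(322,60),(322,97),(323,142)],.108,s);print(P.round(4))
a=im[45:160,285:360]
cv2.imwrite('pics/w2c.png',cv2.resize(a,None,fx=5,fy=5,interpolation=cv2.INTER_CUBIC))
```

```text
52 [226, 231, 235]; 55 [226, 233, 235]; 58 [226, 232, 234]; 61 [90, 209, 247]; 64 [95, 215, 249]; 67 [94, 214, 249]; 70 [97, 217, 249]; 73 [96, 214, 249]; 76 [92, 210, 249]; 79 [98, 219, 249]; 82 [91, 213, 248]; 85 [96, 216, 249]; 88 [93, 214, 249]; 91 [94, 214, 249]; 94 [96, 213, 250]; 97 [59, 135, 181]; 100 [99, 226, 252]; 103 [99, 224, 251]; 106 [100, 222, 251]; 109 [92, 215, 250]; 112 [95, 214, 249]; 115 [96, 215, 249]; 118 [95, 212, 248]; 121 [94, 211, 248]; 124 [89, 211, 248]; 127 [94, 213, 248]; 130 [91, 211, 248]; 133 [95, 215, 248]; 136 [90, 210, 248]; 139 [94, 210, 248]; 142 [87, 211, 250]; 145 [226, 233, 235]; 148 [226, 232, 235]; 
[[0.4092 0.3207 0.012 ]
 [0.4598 0.1433 0.012 ]
 [0.4902 0.3439 0.012 ]
 [0.5469 0.1625 0.012 ]]
[[0.4668 0.2711 0.108 ]
 [0.474  0.2464 0.108 ]
 [0.484  0.2145 0.108 ]]
```

View pics/w2c.png

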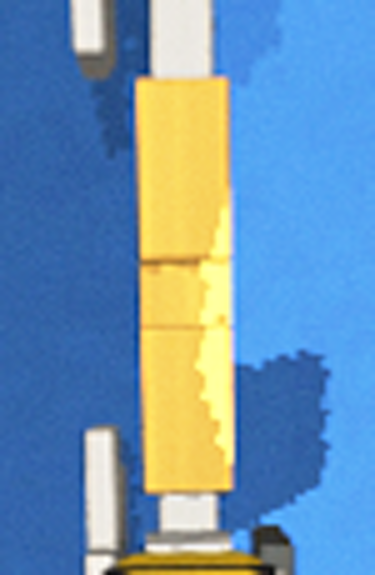

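Run:
```python
from h import *
s=arm.read_state()
P=unproj('wrist',[(321.8,103.65),(321.4,60.2),(322.7,143.6),(321.8,97),(321.8,110.3)],.108,s);print(P.round(4),np.linalg.norm(P[1]-P[2]),(P[1]+P[2])/2)
d=P[1]-P[2];print('saddle yaw',np.degrees(np.arctan2(-d[0],d[1])))
# rail centerline elsewhere, gauge network points mean
c=np.array([.4718,.2500]);u=np.array([-np.sin(np.radians(16)),np.cos(np.radians(16))])
print('along',(P[0][:2]-c)@u)
M=rot(s['tcp_rot']).as_matrix(); t=P[0].copy();t[2]=s['position'][2];print((M.T@(t-s['position'])*100).round(2))
# template in hand: front face of handle top & bar in w2
im=cv2.imread('pics/w2.png'); hsv=cv2.cvtColor(im,cv2.COLOR_BGR2HSV)
m=((hsv[...,0]<6)|(hsv[...,0]>174))&(hsv[...,1]>180)&(hsv[...,2]>200)
m[:250]=0; ys,xs=np.where(m[:400,270:380]);print(xs.min()+270,xs.max()+270,ys.min(),ys.max())
v=np.where(m[:,320])[0];print(v.min(),v.max())
zt=s['position'][2]-.0218+.052
Q=unproj('wrist',[(320,v.min()),(320,v.max())],zt,s); print((M.T@(Q-s['position']).T).T.round(4))
```

```text
[[0.4752 0.2418 0.108 ]
 [0.4664 0.2709 0.108 ]
 [0.4841 0.2132 0.108 ]
 [0.4738 0.2464 0.108 ]
 [0.4765 0.2371 0.108 ]] 0.06029912980491271 [0.47529058 0.24203468 0.108     ]
saddle yaw 17.079803987176525
along -0.008853807388017668
[9.12 0.05 0.  ]
290 349 338 375
339 374
[[ 0.0076 -0.0009 -0.0302]
 [-0.0069 -0.0009 -0.0302]]
```

The notch is at about (0.4752, 0.2418), roughly 9 mm toward the yellow neighbour; the saddle measures 60.3 mm and its notch 9.5 mm, as given. I'll land 4 mm to the roomier (+) side of it and feel back.

```bash
python3 -m jog '[[2.5,0.05,0,-0.01,1],[5.5,0.1,0,-0.01,1],[8.3,0.1,0,-0.01,1],[9.5,0.1,0,-0.01,1],[9.5,0.1,0,-0.01,1],[9.5,0.1,0,-0.01,1],[9.5,0.1,0,-0.01,1]]'
python3 - <<'E'
from h import *
s=arm.read_state(); snap('wrist','w3.png'); p=s['position']; print(p,s['ft_force'],s['moment'])
n=np.array([.4752,.2418,p[2]]); M=rot(s['tcp_rot']).as_matrix(); print((M.T@(n-p)*100).round(2),np.degrees(np.arctan2(M[1,1],M[0,1])))
snap('side','d3.png'); print([(r['p'],r['point']) for r in arm.place_of('side','template')])
E
```

```text
t: 5.88
position: [0.4749, 0.2448, 0.2732]
tcp_rot: [0.0, 0.598, 0.801, -0.0]
ft_force: [-0.7, 0.3, -2.1]
grip_width: 0.27
grip_force: 59.1
[0.47485622 0.24481471 0.27324513] [-0.72235909  0.28244184 -2.10266558] [ 0.01084986 -0.00159846 -0.02403268]
[-0.3  -0.05  0.  ] 16.52058070608781
[(0.91, [0.4729, 0.2459, 0.2504]), (0.75, [0.3126, -0.2959, 0.0067]), (0.17, [0.4604, 0.3004, 0.1053])]
```

```bash
python3 -m jog '[[0.1,0,2,0,1],[0.1,0,5,0,1],[0.1,0,8,0,1],[0.1,0,10.5,0,1],[0.1,0,12,0,1],[0.1,0,12.8,0,1],[0.1,0,12.8,0,1],[0.1,0,12.8,0,1]]'
python3 - <<'E'
from h import *
s=arm.read_state(); p=s['position']; print(p,s['ft_force'],s['moment'])
a=snap('side','d4.png')
cv2.imwrite('pics/d4c.png',cv2.resize(a[120:270,220:370],None,fx=4,fy=4,interpolation=cv2.INTER_CUBIC)[:,:,::-1])
E
```

```text
t: 6.7
position: [0.4747, 0.2464, 0.146]
tcp_rot: [0.0, 0.598, 0.801, 0.0]
ft_force: [0.2, 0.4, -1.6]
grip_width: 0.27
grip_force: 59.1
[0.47473679 0.24642429 0.14602697] [ 0.23005073  0.40925934 -1.61071173] [-0.01749438  0.00503017 -0.00270698]
```

View pics/d4c.png

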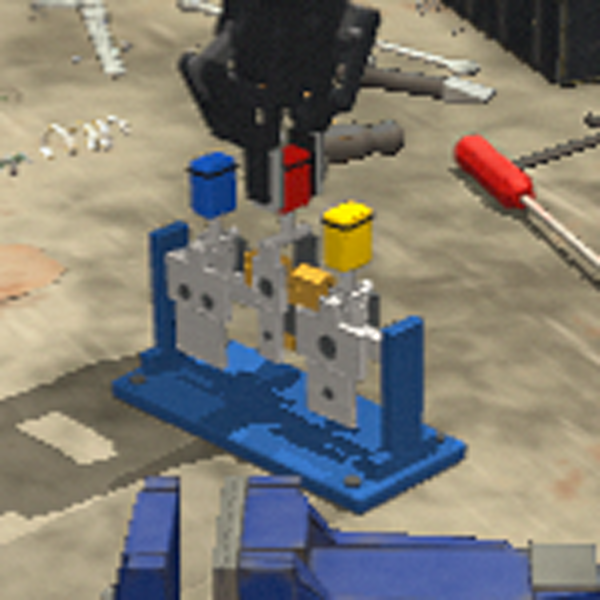

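The crop shows the red template between the neighbours, its hook astride the saddle and still above it, with nothing touched. I'll lower it gently to contact.

```bash
python3 -m jog '[[0,0,0.4,0,1],[0,0,0.7,0,1],[0,0,0.9,0,1],[0,0,1.0,0,1],[0,0,1.0,0,1],[0,0,1.0,0,1]]'; python3 -m jog '[[0,0,0.05,0,1],[0,0,0.1,0,1],[0,0,0.1,0,1],[0,0,0.1,0,1]]'
```

```text
t: 7.25
position: [0.4742, 0.2466, 0.1354]
tcp_rot: [0.0, 0.598, 0.802, 0.0]
ft_force: [0.1, -1.1, -0.6]
grip_width: 0.275
grip_force: 59.1
t: 7.58
position: [0.4742, 0.2466, 0.1343]
tcp_rot: [0.0, 0.598, 0.802, 0.0]
ft_force: [-0.4, 0.7, -1.6]
grip_width: 0.268
grip_force: 59.1
```

```bash
python3 -m jog '[[0,0,0.05,0,1],[0,0,0.05,0,1],[0,0,0.05,0,1]]'; python3 -m jog '[[0,0,0.05,0,1],[0,0,0.05,0,1],[0,0,0.05,0,1]]'; python3 -m jog '[[0,0,0.05,0,1],[0,0,0.05,0,1],[0,0,0.05,0,1]]'
```

```text
t: 7.83
position: [0.4742, 0.2466, 0.1337]
tcp_rot: [-0.0, 0.598, 0.802, -0.0]
ft_force: [0.4, 0.4, -0.5]
grip_width: 0.272
grip_force: 59.1
t: 8.08
position: [0.4742, 0.2466, 0.1333]
tcp_rot: [-0.0, 0.598, 0.802, -0.0]
ft_force: [-0.6, 0.6, -2.5]
grip_width: 0.27
grip_force: 59.1
t: 8.33
position: [0.4742, 0.2466, 0.1328]
tcp_rot: [0.0, 0.598, 0.802, 0.0]
ft_force: [-0.3, 0.2, -1.6]
grip_width: 0.272
grip_force: 59.1
```

```bash
for i in 1; do python3 -m jog '[[0,0,0.05,0,1],[0,0,0.05,0,1],[0,0,0.05,0,1]]'; done; python3 -m jog '[[0,0,0.05,0,1],[0,0,0.05,0,1],[0,0,0.05,0,1]]'; python3 -m jog '[[0,0,0.05,0,1],[0,0,0.05,0,1],[0,0,0.05,0,1]]'
```

```text
t: 8.58
position: [0.4743, 0.2466, 0.1324]
tcp_rot: [0.0, 0.598, 0.802, 0.0]
ft_force: [0.8, -0.4, -0.7]
grip_width: 0.271
grip_force: 59.2
t: 8.83
position: [0.4744, 0.2466, 0.132]
tcp_rot: [0.0, 0.598, 0.802, 0.0]
ft_force: [0.9, -0.6, 0.9]
grip_width: 0.269
grip_force: 59.3
t: 9.08
position: [0.4744, 0.2466, 0.1315]
tcp_rot: [0.0, 0.598, 0.802, 0.0]
ft_force: [0.4, -1.8, 3.0]
grip_width: 0.273
grip_force: 59.5
```

Contact came at TCP z≈0.1325. I'll ease off 0.5 mm and feel toward the notch (−x of the tool).

```bash
python3 -m jog '[[0,0,-0.05,0,1],[-0.05,0,-0.05,0,1],[-0.1,0,-0.05,0,1],[-0.15,0,-0.05,0,1],[-0.2,0,-0.05,0,1],[-0.2,0,-0.05,0,1]]'; python3 -m jog '[[-0.05,0,0,0,1],[-0.1,0,0,0,1],[-0.1,0,0,0,1],[-0.1,0,0,0,1]]';  python3 -m jog '[[-0.05,0,0,0,1],[-0.05,0,0,0,1],[-0.05,0,0,0,1]]'; python3 -m jog '[[-0.05,0,0,0,1],[-0.05,0,0,0,1],[-0.05,0,0,0,1]]'
```

```text
t: 9.58
position: [0.4746, 0.2447, 0.1315]
tcp_rot: [-0.0, 0.598, 0.802, -0.0]
ft_force: [0.9, 0.1, -2.5]
grip_width: 0.271
grip_force: 59.3
t: 9.92
position: [0.475, 0.2437, 0.1318]
tcp_rot: [-0.0, 0.598, 0.802, -0.0]
ft_force: [-0.1, -0.7, -2.4]
grip_width: 0.274
grip_force: 59.3
t: 10.17
position: [0.4752, 0.2433, 0.1318]
tcp_rot: [-0.0, 0.598, 0.802, 0.0]
ft_force: [-0.3, -0.6, -1.6]
grip_width: 0.269
grip_force: 59.3
t: 10.42
position: [0.4753, 0.2429, 0.1318]
tcp_rot: [-0.0, 0.598, 0.802, 0.0]
ft_force: [-0.4, 0.9, -1.9]
grip_width: 0.271
grip_force: 59.3
```

```bash
python3 -m jog '[[-0.05,0,0,0,1],[-0.1,0,0,0,1],[-0.1,0,0,0,1],[-0.1,0,0.05,0,1],[-0.1,0,0.05,0,1],[-0.1,0,0.05,0,1]]'; python3 -m jog '[[0,0,0.05,0,1],[0,0,0.05,0,1],[0,0,0.05,0,1]]'; python3 -m jog '[[0,0,0.05,0,1],[0,0,0.05,0,1],[0,0,0.05,0,1]]'; python3 -m jog '[[0,0,0.05,0,1],[0,0,0.05,0,1],[0,0,0.05,0,1]]'
```

```text
t: 10.92
position: [0.4756, 0.2422, 0.1315]
tcp_rot: [-0.0, 0.598, 0.802, 0.0]
ft_force: [-1.6, 4.4, 1.1]
grip_width: 0.274
grip_force: 59.4
t: 11.17
position: [0.4756, 0.2422, 0.1312]
tcp_rot: [-0.0, 0.598, 0.802, 0.0]
ft_force: [-1.9, 5.4, 1.8]
grip_width: 0.27
grip_force: 59.6
t: 11.42
position: [0.4756, 0.2422, 0.1308]
tcp_rot: [-0.0, 0.598, 0.802, 0.0]
ft_force: [-3.5, 4.3, 3.3]
grip_width: 0.27
grip_force: 59.7
t: 11.67
position: [0.4757, 0.2423, 0.1304]
tcp_rot: [-0.0, 0.598, 0.802, 0.001]
ft_force: [-2.8, 5.6, 3.5]
grip_width: 0.269
grip_force: 59.9
```

The lateral force (+5 N) shows the bar against the far lip. The first contact was on the near lip, so the notch centre is at y≈0.2445. I'll ease up, move back 2.3 mm and lower.

```bash
python3 -m jog '[[0,0,-0.15,0,1],[0.1,0,-0.15,0,1],[0.23,0,-0.15,0,1],[0.23,0,-0.15,0,1],[0.23,0,-0.1,0,1],[0.23,0,-0.05,0,1],[0.23,0,0,0,1],[0.23,0,0,0,1]]'; python3 -m jog '[[0,0,0.05,0,1],[0,0,0.05,0,1],[0,0,0.05,0,1]]'; python3 -m jog '[[0,0,0.05,0,1],[0,0,0.05,0,1],[0,0,0.05,0,1]]'
```

```text
t: 12.33
position: [0.4749, 0.2439, 0.1295]
tcp_rot: [-0.0, 0.598, 0.802, -0.0]
ft_force: [-0.0, -1.1, -1.3]
grip_width: 0.273
grip_force: 59.3
t: 12.58
position: [0.475, 0.244, 0.1293]
tcp_rot: [-0.0, 0.598, 0.802, -0.0]
ft_force: [-0.1, -0.2, -1.9]
grip_width: 0.272
grip_force: 59.3
t: 12.83
position: [0.4749, 0.244, 0.1287]
tcp_rot: [-0.0, 0.598, 0.802, -0.0]
ft_force: [1.2, 0.5, -2.7]
grip_width: 0.273
grip_force: 59.3
```

```bash
python3 -m jog '[[0,0,0.05,0,1],[0,0,0.1,0,1],[0,0,0.1,0,1],[0,0,0.1,0,1]]'; python3 -m jog '[[0,0,0.05,0,1],[0,0,0.1,0,1],[0,0,0.1,0,1],[0,0,0.1,0,1]]';python3 -m jog '[[0,0,0.05,0,1],[0,0,0.05,0,1],[0,0,0.05,0,1]]'
```

```text
t: 13.17
position: [0.475, 0.244, 0.1278]
tcp_rot: [-0.0, 0.598, 0.802, -0.0]
ft_force: [0.5, 0.5, -2.3]
grip_width: 0.269
grip_force: 59.3
t: 13.5
position: [0.475, 0.244, 0.1268]
tcp_rot: [-0.0, 0.598, 0.802, -0.0]
ft_force: [0.3, 0.4, -0.9]
grip_width: 0.27
grip_force: 59.3
t: 13.75
position: [0.475, 0.244, 0.1263]
tcp_rot: [-0.0, 0.598, 0.802, -0.0]
ft_force: [0.1, 0.4, -2.5]
grip_width: 0.273
grip_force: 59.3
```

```bash
python3 -m jog '[[0,0,0.05,0,1],[0,0,0.05,0,1],[0,0,0.05,0,1]]'; python3 -m jog '[[0,0,0.05,0,1],[0,0,0.05,0,1],[0,0,0.05,0,1]]';python3 -m jog '[[0,0,0.05,0,1],[0,0,0.05,0,1],[0,0,0.05,0,1]]'
```

```text
t: 14.0
position: [0.475, 0.2441, 0.1258]
tcp_rot: [0.0, 0.598, 0.802, 0.0]
ft_force: [0.4, 0.3, -0.6]
grip_width: 0.272
grip_force: 59.3
t: 14.25
position: [0.4751, 0.2441, 0.1255]
tcp_rot: [0.0, 0.598, 0.802, 0.0]
ft_force: [-0.8, 0.6, 1.6]
grip_width: 0.273
grip_force: 59.4
t: 14.5
position: [0.4751, 0.2441, 0.125]
tcp_rot: [0.0, 0.598, 0.802, 0.0]
ft_force: [-0.6, -0.2, 2.4]
grip_width: 0.269
grip_force: 59.6
```

Contact came at TCP z≈0.1256, where the home height predicts 0.1258. I'll release gently.

```bash
python3 -m jog '[[0,0,-0.04,0,1],[0,0,-0.04,0,0.7],[0,0,-0.04,0,0.65],[0,0,-0.04,0,0.55],[0,0,-0.04,0,0.45],[0,0,-0.04,0,0.4],[0,0,-0.04,0,0.4]]'
python3 - <<'E'
from h import *
a=snap('side','d5.png'); s=arm.read_state(); print(s['grip_width'],s['ft_force'])
for t in ('template','left_gauge','right_gauge'): print(t,[(np.round(r['p'],2),np.round(r['point'],4)) for r in arm.place_of('side',t)])
w=snap('wrist','w5.png')
A=cv2.resize(a[120:270,220:320],(400,600),interpolation=cv2.INTER_CUBIC)
B=cv2.resize(w[150:450,220:420],(400,600),interpolation=cv2.INTER_CUBIC)
cv2.imwrite('pics/c5.png',np.hstack([A,B])[:,:,::-1])
E
```

```text
t: 15.08
position: [0.475, 0.244, 0.1252]
tcp_rot: [-0.0, 0.598, 0.802, -0.0]
ft_force: [-0.6, -0.3, 0.0]
grip_width: 0.6
grip_force: 0.0
0.6034973122114141 [-0.44380278 -0.20362474 -0.96225699]
template [(np.float64(0.8), array([0.4749, 0.2413, 0.1035])), (np.float64(0.67), array([ 0.312 , -0.2959,  0.008 ]))]
left_gauge [(np.float64(0.98), array([0.4867, 0.1987, 0.1037]))]
right_gauge [(np.float64(0.96), array([0.4575, 0.2994, 0.1048]))]
```

View pics/c5.png

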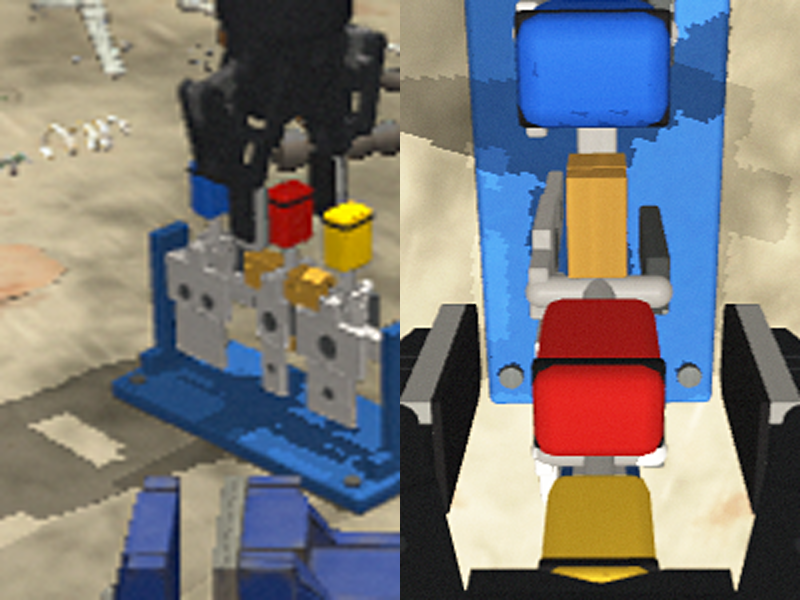

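The crop shows the red template hanging upright with its bar sunk in the saddle (bar height 0.1035 against 0.104 home) and both fingers clear. I'll lift away.

```bash
python3 -m jog '[[0,0,-0.5,0,0.4],[0,0,-1.5,0,0.4],[0,0,-3,0,0.4],[0,0,-5,0,0.4],[0,0,-8,0,0.4],[0,0,-11,0,0.4],[0,0,-12,0,0.4],[0,0,-12,0,0.4],[0,0,-12,0,0.4]]'
python3 - <<'E'
from h import *
snap('side','d6.png')
for t in ('template','left_gauge','right_gauge'): print(t,[(np.round(r['p'],2),np.round(r['point'],4)) for r in arm.place_of('side',t)])
snap('scene','s6.png')
for t in ('template','left_gauge','right_gauge'): print(t,[(np.round(r['p'],2),np.round(r['point'],4)) for r in arm.place_of('scene',t)])
a=cv2.imread('pics/d6.png');cv2.imwrite('pics/d6c.png',cv2.resize(a[120:270,220:370],None,fx=4,fy=4,interpolation=cv2.INTER_CUBIC))
E
```

```text
t: 16.08
position: [0.4748, 0.244, 0.2451]
tcp_rot: [0.0, 0.598, 0.802, 0.0]
ft_force: [0.1, -0.0, -1.3]
grip_width: 0.597
grip_force: 0.0
template [(np.float64(0.89), array([ 0.3129, -0.2981,  0.0078])), (np.float64(0.63), array([0.4755, 0.2441, 0.1035]))]
left_gauge [(np.float64(0.73), array([0.4898, 0.1996, 0.1065])), (np.float64(0.45), array([0.4577, 0.3021, 0.1036]))]
right_gauge [(np.float64(0.61), array([0.4585, 0.301 , 0.1033])), (np.float64(0.2), array([ 0.5792, -0.0535,  0.0011]))]
template [(np.float64(0.72), array([0.4757, 0.2403, 0.1048])), (np.float64(0.6), array([ 0.314 , -0.2994,  0.0125]))]
left_gauge [(np.float64(0.74), array([ 0.4741,  0.2513, -0.004 ]))]
right_gauge [(np.float64(0.75), array([0.4564, 0.3015, 0.1051]))]
```

View pics/d6c.png

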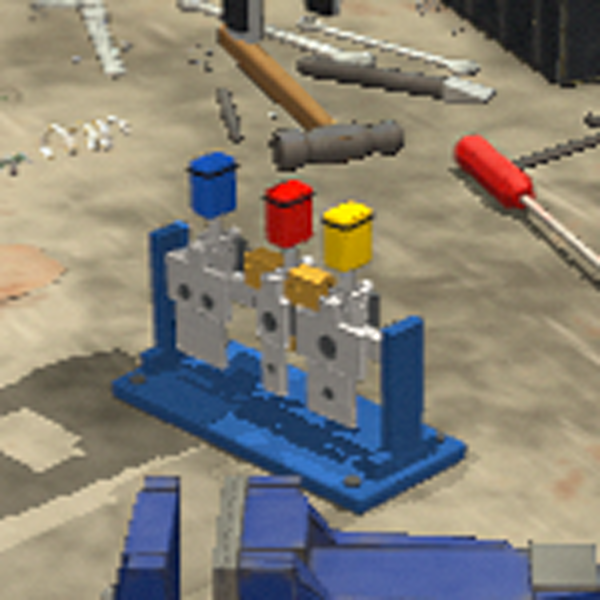

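The three templates hang in line, with the red one at (288,215) in the crop, the neighbours undisturbed and the gripper clear. I'm handing in.

```bash
python3 -c "
from plant import arm; print(arm.job_done())"
```

```text
the job is handed in; nothing more can be done
None
```

The red-handled template is hanging with its hook home in the saddle's notch, both neighbours look undisturbed in the last pictures, the arm is clear, and the job was handed in at about 16 s; no verdict was reported.

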